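# Run the draining board out to its red line and hold it

## Robot

A 6-joint arm with a two-finger parallel gripper is mounted at the origin on the work surface; the furniture and walls round the work are solid. World frame = base frame: x ahead of the robot, y to its left, z up, the work surface at z = 0. Lengths are in m, angles in rad, forces in N, time in s.
With the tool pointing down it reaches from about 0.35 to 0.925 m from the base axis. Payload 6.4 kg.
Tool frame: the origin (TCP) lies at the very end of the fingers, on their centre line; the grasp point (between the pads) lies 19 mm behind it; z points along the fingers, y is the line along which they close (so a half turn about z gives the same grasp; the last joint's range is limited). The gripper opens to 85 mm and grips with 20 to 120 N. Pads are 22 mm wide; open, the fingers measure 114 mm over their backs; the gripper's body (76 mm by 85 mm) begins 54 mm behind the grasp point. The pads swing forward as they close: fully open they stand 13 mm farther back than shut.
Start: joints at [-1.45, 0.245, 1.558, -0, 1.339, -0.174], TCP at [0.189, -0.622, 0.231] pointing down, gripper open.
Joint ranges: [-3.13, 3.13], [-1.02, 2.26], [0.13, 2.54], [-0.95, 4.09], [0.21, 2.88], [-2.74, 2.74]. Speed limits (rad/s): [2.57, 2.57, 3.14, 3.14, 3.14, 3.14].

## Interface

Orientations are given as a rotation vector (axis times angle).
In Python, from cell import * gives the robot as it stands.
- The arm moves only by the shell command python3 -m inch 'ROWS'. ROWS is JSON, one flat list of numbers, 5 for each row, row after row: the closure in counts, from 0 (fully open) to 255 (shut), then the shift along the tool's x, y, z in mm, then the turn about the tool's z in degrees. In form: [gripper, tx, ty, tz, roll, gripper, tx, ty, tz, roll, ...]. A call has 1 to 5 rows; each row is the pose to reach, as a shift and turn from the pose commanded when the call began, along the tool's axes at that moment; what a row does not reach only later rows make up. A row lasts 1/10 s, in which the tool goes at most 50 mm and 8.59 degrees, less where a joint would pass 70% of its speed; a pose out of reach is approached as far as the arm can. A call with a gripper value outside its range is refused whole. The fingers move at their own pace and stop on an object; the grip force is fixed at half the most. Time passes only in rows, so rows that repeat a pose let the fingers close. It gives the time, the measured TCP pose, the force, the opening and the grip force at its end, in the units of the state.
- state(): the state, without advancing time (a new reading comes with each control period).
- read_camera(name): name is "scene" or "top" or "wrist"; returns a dict with "img" (400x640x3 uint8, red, green, blue), "z_map" (400x640 float32, m along the optical axis (not along the pixel's ray), 0 where there is no reading), "intrinsics" (3x3 intrinsics, pixels), "xyz" and "orientation" of the camera in the world. Camera axes: x right, y up, looking along -z (the intrinsics and any distortion apply to the point x, -y, -z); pixel columns grow to the right and rows downward; lengths in m; the calibration is good to about 2 mm. A picture is of the moment at which its call begins.
- finish_job(): hands the job in; it is judged then, once.
The state is a dict: "time": time; "joints": joint angles; "qd": joint speeds; "joint_efforts": joint torques, N m; "tcp_pos": TCP position; "orientation": TCP orientation; "wrist_force": force on the tool from outside, world axes, zero at the start; "ft_torque": the same for the moment, N m; "width": opening from 0.0 (shut) to 1.0 (fully open); "finger_force": force on a finger pad.
Only numpy, scipy, OpenCV 4.12 (cv2) and the standard library are available. Lean on these libraries where they do the work, as an engineer would, in place of code of your own. Each camera call takes 0.05 s, during which the arm holds its last target. There are 200 camera calls.

## Task

Slide the aluminium draining board out along its blue stand, away from the end with the black knob, until the red line across the board is level with the front edge of the stand, so that the glass counting chamber on its outer end is above the petri dish. Keep the board flat between the guide lips and do not shake the glass out of place or disturb the dish and the other things; past halfway the board would tip, so keep hold of it (by the knob, for instance) and finish while still holding it still and level there.

Things in the scene. Friction and masses are not known exactly. Their poses are not given: they have to be found in the camera images.
- stand: Blue bridge-shaped stand, fixed to the bench, 98 x 150 mm, its deck 60 mm above the bench. Origin: centre of its underside. Its +y axis points outward, the way the board is to slide (leftwards as the robot sees it); x lies across. Guide lips 6 mm thick and 6 mm high run along both long sides of the deck, 86 mm apart; both ends are open.
- stand_edge (a point): Middle of the stand's front (outer) edge at deck height: 75 mm from the stand's centre along its +y, 60 mm above the bench.
- board: Loose aluminium board, 80 (x) x 260 (y) x 10 mm, 0.3 to 0.65 kg, on the deck with 3 mm to spare beside each lip; origin: centre of its underside, y outward as the stand's. At the start it overhangs the front edge by 20 to 70 mm. Unheld, it tips beyond about 130 mm; with the red line at the edge it overhangs by 165 mm, and 2 to 5 N down on the knob keep it flat.
- board_mark (a point): Middle of the red line (3 mm wide) that crosses the board's upper face: 35 mm from the board's centre towards the knob, 10 mm above the underside.
- board_knob (a point): Centre of the top of the black round knob, fixed to the board 25 mm from its inner end, 105 mm from its centre: upright cylinder 22 mm in diameter, 44 mm high above the board's upper face (a low flange 32 mm wide and 4 mm high at the foot is only trim).
- board_pad (a point): Centre of the black pad on the board's upper face, 75 mm from the board's centre on the outer half, where the glass lies.
- chamber: Loose glass counting chamber, 30 x 75 x 4 mm (long side along y), 30 g, lying on the pad; origin at the centre of its underside.
- dish: Petri dish, 63 mm in diameter and 14 mm high, loose on the bench in front of the stand, where the glass will hang above it; origin at the centre of its underside.
- stain_bottle_rose: Bystander: dropper bottle with a red top, 39 mm wide, 118 mm high; origin under its centre.
- stain_bottle_violet: Bystander: dropper bottle with violet contents and white top, 47 mm wide, 104 mm high; origin under its centre.
- tape: Bystander: roll of tape lying flat, 68 mm in diameter, 18 mm high; origin under its centre.
Mind the look-alikes: they are no part of the job. Leave any purple look-alike of the dish alone.

How it is judged:
At the end, for the whole second after the job is handed in: Red line within 6 mm of the stand's front edge; board at rest, flat on the deck (5 mm, 0.04 rad) between the lips; fingers bear on it with over 1 N and it does not touch the dish; glass within 18 mm of the pad's centre and, in plan, 35 mm of the dish's centre (y of board_mark in the frame of stand_edge between -0.006 and 0.006 m and x of board in the frame of stand between -0.007 and 0.007 m and z of board in the frame of stand between 0.055 and 0.065 m and angle between board's own z axis and vertical below 0.04 rad and angle between the y axis of board and the y axis of stand, either way round below 0.09 rad and contact force between the fingers and board above 1 N and contact force between board and dish below 0.05 N and linear speed of board below 0.01 m/s and distance between chamber and board_pad below 0.018 m and horizontal distance between chamber and dish below 0.035 m); the arm keeps its last pose, push and grip.
It fails at once if the board tips or is tilted by more than 0.1 rad (angle between board's own z axis and vertical above 0.1 rad).
It fails at once if the board is lifted more than 12 mm off the deck instead of slid (z of board in the frame of stand above 0.072 m).
It fails at once if the glass shifts more than 20 mm from the pad's centre (distance between chamber and board_pad above 0.02 m).
It fails at once if the dish or a bystander is pushed more than 20 mm or knocked over (distance of any of dish, stain_bottle_rose, stain_bottle_violet, tape from where it was at the start of the episode above 0.02 m or angle between any of dish, stain_bottle_rose, stain_bottle_violet, tape's own z axis and vertical above 0.5 rad).
It also fails if it takes over 32 s, if anything falls off the work surface, if the arm or the gripper's body presses on something with over 40 N, if the wrist force passes 120 N, or if a joint passes its speed limit or range.

## Working session

There is one attempt and no reset: what is moved stays moved. The work goes in short steps, Python scripts to look and compute and a shell command to move; the robot and the scene stay as the last step left them, time stands still between calls to the robot, and variables do not carry over. Pictures are saved under pics/ and viewed, at most 10 in all, crops included, and the job is handed in when it is done.

```bash
mkdir -p pics
cat > h.py <<'E'
from cell import *
import numpy as np, cv2
from scipy.spatial.transform import Rotation as R
def cam(n):
    c=read_camera(n); c['R']=(R.from_rotvec(c['orientation']) if np.size(c['orientation'])==3 else None); return c
def pts(c):
    K=np.array(c['intrinsics']); v,u=np.mgrid[0:400,0:640]; d=c['z_map']
    p=np.stack([(u-K[0,2])/K[0,0]*d,-(v-K[1,2])/K[1,1]*d,-d],-1)
    return p@c['R'].as_matrix().T+np.array(c['xyz'])
def save(n,im): cv2.imwrite('pics/'+n,im[...,::-1])
E
python3 - <<'E'
from h import *
ims=[]
for n in("top","scene"):
    c=cam(n); np.savez(n+'.npz',img=c['img'],P=pts(c)); ims.append(c['img']); print(n,c['xyz'],c['orientation'],c['intrinsics'])
save('a.png',ims[0]);save('b.png',ims[1]); print(state())
E
```

```text
top [ 0.16390054 -0.03612379  1.42072036] [ 0.14470373 -0.13379813 -1.55086664] [[495.37189292   0.         312.2058157 ]
 [  0.         495.37189292 198.1043096 ]
 [  0.           0.           1.        ]]
scene [ 0.34296937 -0.78525829  1.41285157] [ 0.51465704 -0.01049386 -0.07166745] [[520.53054588   0.         313.54458789]
 [  0.         520.53054588 197.91293094]
 [  0.           0.           1.        ]]
{'time': 0.1, 'joints': array([-1.45010499e+00,  2.45751344e-01,  1.55889795e+00, -1.20469105e-05,
        1.33870691e+00, -1.74085761e-01]), 'qd': array([-0.00186556, -0.00221196, -0.000571  ,  0.00105833,  0.00013725,
       -0.00060017]), 'joint_efforts': array([ 5.06503784e-04, -4.30668998e+01, -3.27131009e+01, -1.40181178e-04,
        2.78147061e-03, -1.87587780e-06]), 'tcp_pos': array([ 0.1887921 , -0.62145054,  0.23028283]), 'orientation': array([-3.10578661e+00, -4.61105537e-01, -5.55107564e-05]), 'wrist_force': array([-0.25202945,  0.24743179, -0.13674626]), 'ft_torque': array([ 0.00533441, -0.0166016 , -0.00375773]), 'finger_force': 0.0, 'width': 0.9989066925067857}
```

View pics/a.png

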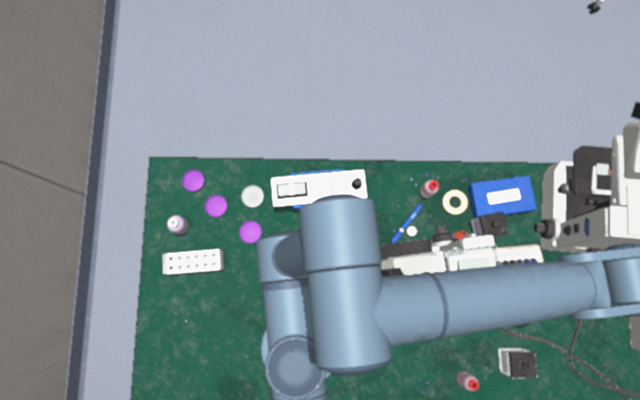

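View pics/b.png

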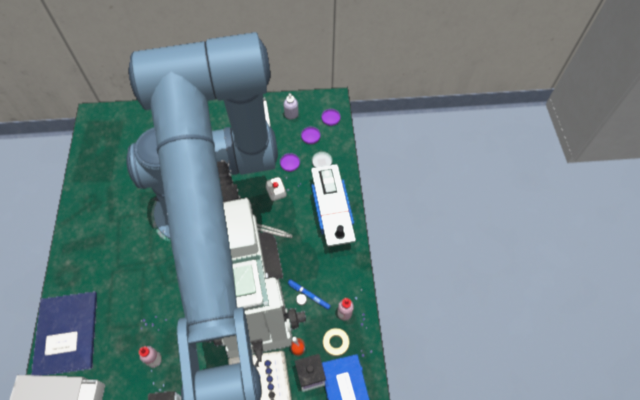

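Top view: the board spans (270–367, 170–208) with the knob at (357,184) and the glass at (292,189). The clear dish is at (253,196), and there are three purple look-alikes at (193,180), (216,206) and (250,231). The scene view agrees: knob (340,232), clear dish (322,160). I'll measure these and confirm with one crop.

Run:
```python
from h import *
s=np.load('scene.npz');t=np.load('top.npz')
for nm,d,L in(("scene",s,[(340,232),(340,240),(328,181),(322,160),(335,205),(346,308),(336,342),(290,162),(277,188)]),("top",t,[(357,184),(292,189),(253,196),(330,190),(430,188),(455,202),(177,225)])):
    for u,v in L: print(nm,u,v,d['P'][v,u].round(4))
for nm,d in(("scene",s),("top",t)):
    P=d['P'];im=d['img'].astype(int)
    reg=(P[...,0]>.3)&(P[...,2]<.25)
    m=reg&(im.min(-1)>190)&(abs(P[...,2]-.07)<.008)
    n,lab,st,ce=cv2.connectedComponentsWithStats(m.astype(np.uint8))
    for i in range(1,n):
        if st[i,4]>150:
            q=P[lab==i]; r=cv2.minAreaRect((q[:,:2]*1000).astype(np.float32)); print(nm,'board?',ce[i],q.mean(0).round(4),r)
    r_=(im[...,0]>130)&(im[...,1]<110)&(im[...,2]<110)&reg&(abs(P[...,2]-.07)<.01)
    print('red',r_.sum(),P[r_].mean(0) if r_.sum() else '')
    k=reg&(P[...,2]>.105)&(P[...,2]<.125)&(im.max(-1)<80)
    print('knob',k.sum(),np.median(P[k],0) if k.sum() else '', np.argwhere(k).mean(0) if k.sum() else '')
a=cv2.resize(s['img'][140:250,270:400],(600,508),interpolation=3)
save('c.png',a)
```

```text
scene 340 232 [ 0.4509 -0.1606  0.104 ]
scene 340 240 [ 0.4516 -0.1674  0.0655]
scene 328 181 [0.4336 0.0253 0.0746]
scene 322 160 [0.425  0.1407 0.0164]
scene 335 205 [ 0.4478 -0.0536  0.0659]
scene 346 308 [ 0.4473 -0.3706  0.0804]
scene 336 342 [ 4.171e-01 -4.373e-01  4.000e-04]
scene 290 162 [0.322  0.1436 0.0123]
scene 277 188 [0.2773 0.042  0.025 ]
top 357 184 [ 0.4381 -0.1448  0.1177]
top 292 189 [0.4296 0.0314 0.0783]
top 253 196 [0.4198 0.1467 0.0154]
top 330 190 [ 0.4295 -0.0737  0.0729]
top 430 188 [ 0.4349 -0.3457  0.0942]
top 455 202 [ 0.4137 -0.4391 -0.    ]
top 177 225 [0.324  0.3414 0.0846]
scene board? [332.58846154 204.58956044] [ 0.4404 -0.0516  0.069 ] ((440.00689697265625, -45.25282287597656), (80.87930297851562, 265.896240234375), 6.09067440032959)
red 26 [ 0.31546878 -0.44899146  0.06438033]
knob 37 [ 0.44816425 -0.15791857  0.11073111] [269.86486486 330.72972973]
top board? [559.84680135 192.41245791] [ 0.4336 -0.7115  0.067 ] ((438.18994140625, -712.5125732421875), (46.46609115600586, 178.43185424804688), 78.36083221435547)
top board? [316.52685185 186.72222222] [ 0.4388 -0.0363  0.0703] ((437.07208251953125, -42.51765441894531), (84.1705322265625, 260.241455078125), 5.794017791748047)
red 18 [ 0.32144147 -0.43608516  0.06494133]
knob 25 [ 0.43128639 -0.68319272  0.11382969] [198.48 488.6 ]
```

View pics/c.png

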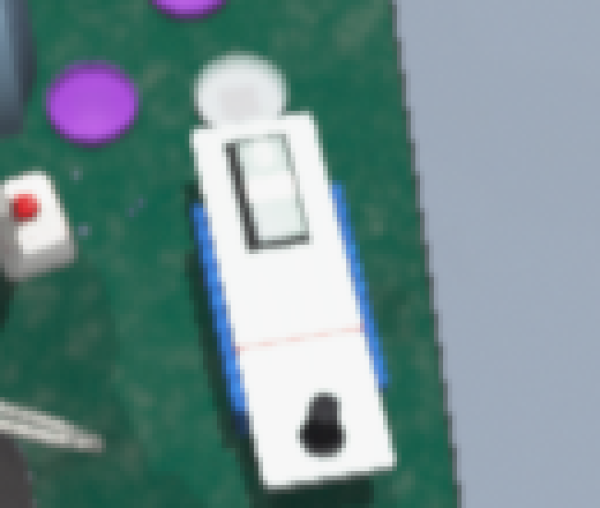

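The crop confirms the target: aluminium board with glass and pad at the top, a red line at crop (300,340), the black knob at (322,430), and the clear dish at (240,90), which is the right one because the others are purple. Now the stand, and the heights along my path.

Run:
```python
from h import *
s=np.load('scene.npz');t=np.load('top.npz')
for u,v in[(470,255),(420,262),(480,222),(515,255),(590,200),(560,225),(400,230)]: print(u,v,t['P'][v,u].round(3))
for nm,d in(("scene",s),("top",t)):
    P=d['P'];im=d['img'].astype(int)
    m=(im[...,2]>120)&(im[...,2]-im[...,0]>70)&(im[...,2]-im[...,1]>40)&(abs(P[...,1]+.05)<.15)&(P[...,0]>.35)&(P[...,2]>.057)&(P[...,2]<.08)
    q=P[m]; print(nm,m.sum(),q.min(0),q.max(0)); 
    r=cv2.minAreaRect((q[:,:2]*1000).astype(np.float32)); print(r)
    rd=(im[...,0]-im[...,1]>12)&(im[...,0]>150)&(abs(P[...,2]-.07)<.012)&(abs(P[...,1]+.08)<.06)&(P[...,0]>.39)&(P[...,0]<.48)
    print('red',rd.sum(),P[rd].mean(0))
```

```text
470 255 [ 0.238 -0.37   0.343]
420 262 [ 0.219 -0.254  0.382]
480 222 [ 0.346 -0.483  0.078]
515 255 [ 0.261 -0.59   0.035]
590 200 [ 0.394 -0.733  0.174]
560 225 [ 0.339 -0.692  0.094]
400 230 [ 0.328 -0.276  0.014]
scene 202 [ 0.38437816 -0.12554971  0.05704417] [0.49505942 0.03260803 0.07389409]
((439.7834167480469, -44.991905212402344), (98.6761474609375, 152.06317138671875), 6.002048969268799)
red 14 [ 0.44211069 -0.08073157  0.06844116]
top 91 [ 0.37851828 -0.10693894  0.0576508 ] [0.48909366 0.0357515  0.0747498 ]
((434.4005126953125, -39.47484588623047), (99.60205078125, 144.4364013671875), 5.403745174407959)
red 3 [ 0.44213934 -0.07641806  0.07153096]
```

```bash
python3 -m inch '[0,0,0,-40,0,0,0,0,-80,0,0,0,0,-100,0,0,0,0,-100,0]'
```

```text
time: 0.5
tcp_pos: [0.1891, -0.6234, 0.3356]
orientation: [3.1, 0.461, -0.0]
wrist_force: [0.3, -0.3, -0.1]
width: 1.004
finger_force: 0.0
```

Slide needed is about 110 mm: the stand and board centres coincide, at about (0.4395,-0.044), heading +5.9°. I'm swinging round outside the tall device.

```bash
python3 -m inch '[0,45,-13,-10,0,0,90,-26,-20,0,0,138,-40,-20,0,0,184,-54,-20,0,0,230,-67,-20,0]'
```

```text
time: 1.0
tcp_pos: [0.3906, -0.4891, 0.349]
orientation: [-3.105, -0.461, 0.002]
wrist_force: [-0.2, -1.0, -1.0]
width: 1.003
finger_force: 0.0
```

```bash
python3 -m inch '[0,20,-42,0,2,0,40,-84,0,5,0,60,-126,0,8,0,80,-168,0,11,0,100,-210,0,11]'
```

```text
time: 1.5
tcp_pos: [0.4236, -0.2587, 0.349]
orientation: [-3.135, -0.159, 0.003]
wrist_force: [1.2, -0.2, -0.6]
width: 1.004
finger_force: 0.0
```

```bash
python3 -m inch '[0,10,-30,20,0,0,20,-60,45,0,0,30,-90,70,0,0,36,-108,90,0,0,36,-108,100,0]' && python3 -m inch '[0,0,0,0,0,0,0,0,0,0]'
python3 - <<'E'
from h import *
c=cam('wrist'); save('w1.png',c['img']); np.savez('w1.npz',img=c['img'],P=pts(c))
P=pts(c); im=c['img'].astype(int)
k=(im.max(-1)<70)&(P[...,2]>.106)&(P[...,2]<.125)&(abs(P[...,0]-.45)<.05)&(abs(P[...,1]+.148)<.05)
print(k.sum(),P[k].mean(0),np.argwhere(k).mean(0)); print((P[k][:,:2].max(0)+P[k][:,:2].min(0))/2,np.ptp(P[k],0)); st=state();print(st['tcp_pos'],st['orientation'])
E
```

```text
time: 2.0
tcp_pos: [0.4474, -0.147, 0.2472]
orientation: [-3.133, -0.166, 0.008]
wrist_force: [0.8, -0.0, -0.1]
width: 1.001
finger_force: 0.0
time: 2.2
tcp_pos: [0.4488, -0.1507, 0.2514]
orientation: [3.137, 0.16, -0.0]
wrist_force: [-0.7, -0.8, 0.5]
width: 0.995
finger_force: 0.0
456 [ 0.44966208 -0.14835288  0.11350046] [189.89912281 318.98026316]
[ 0.44883106 -0.14836761] [0.02152831 0.02071833 0.00948851]
[ 0.44911174 -0.15102864  0.25203816] [3.13668346e+00 1.59300015e-01 1.44713242e-03]
```

View pics/w1.png

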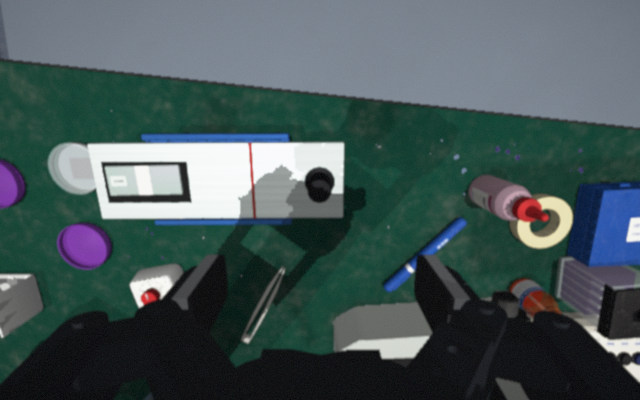

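Wrist view: knob at (319,183), red line at column ~252, stand's blue lips from columns 142/155 to 288. The fingers close along the board axis, as wanted. Measuring the red line against the stand edge, then descending.

```bash
cat > m.py <<'E'
from h import *
import sys
def rayz(c,u,v,z):
    K=np.array(c['intrinsics']); d=np.stack([(u-K[0,2])/K[0,0],-(v-K[1,2])/K[1,1],-np.ones(len(u))],-1)@c['R'].as_matrix().T
    o=np.array(c['xyz']); return o+d*((z-o[2])/d[:,2])[:,None]
def measure(name,th=np.radians(5.9)):
    c=cam(name); P=pts(c); im=c['img'].astype(int); U=np.array([-np.sin(th),np.cos(th)]); X=np.array([np.cos(th),np.sin(th)])
    near=(abs(P[...,0]-.44)<.07)&(abs(P[...,1]+.03)<.14)&(P[...,2]>.05)&(P[...,2]<.09)
    b=near&(im[...,2]-im[...,0]>60)&(im[...,2]-im[...,1]>30)
    rd=near&(im[...,0]-im[...,1]>25)&(im[...,0]-im[...,2]>25)
    v,u=np.nonzero(b); q=rayz(c,u.astype(float),v.astype(float),.066)[:,:2]
    x=q@X; y=q@U; mid=(x.min()+x.max())/2
    for s,n in((x<mid,'near lip'),(x>mid,'far lip')):
        print(name,n,'x',np.percentile(x[s],[2,98]).round(4),'y',y[s].min().round(4),y[s].max().round(4),s.sum())
    v,u=np.nonzero(rd); q=rayz(c,u.astype(float),v.astype(float),.070)[:,:2]
    if len(q): print('red n',len(q),'y',np.median(q@U).round(4),'slope',np.polyfit(q@X,q@U,1)[0].round(3))
    return c
if __name__=='__main__': save(sys.argv[2],measure(sys.argv[1])['img'])
E
python3 m.py wrist w2.png; python3 m.py scene s2.png
python3 -m inch '[0,0,-3,40,0,0,0,-3,80,0,0,0,-3,120,0,0,0,-3,140,0,0,0,-3,140,0]'; python3 -m inch '[0,0,0,10,0,0,0,0,20,0,0,0,0,30,0,0,0,0,30,0]'
```

```text
wrist near lip x [0.3824 0.3872] y -0.1533 -0.0136 570
wrist far lip x [0.4713 0.4794] y -0.1627 -0.013 1254
red n 217 y -0.1237 slope 0.003
scene near lip x [0.383 0.391] y -0.1699 -0.0161 122
scene far lip x [0.4754 0.4808] y -0.1668 -0.1499 13
red n 5 y -0.127 slope -0.064
time: 2.85
tcp_pos: [0.4467, -0.1464, 0.1087]
orientation: [-3.134, -0.16, 0.008]
wrist_force: [0.2, 0.3, -0.0]
width: 0.999
finger_force: 0.0
time: 3.25
tcp_pos: [0.4479, -0.1466, 0.0803]
orientation: [-3.136, -0.161, 0.002]
wrist_force: [-0.1, -0.1, -0.0]
width: 1.003
finger_force: 0.0
```

```bash
python3 -m inch '[150,0,0,0,0,150,0,0,0,0,180,0,0,0,0,180,0,0,0,0,180,0,0,0,0]'; python3 -m inch '[255,0,0,0,0,255,0,0,0,0,255,0,0,0,0,255,0,0,0,0,255,0,0,0,0]'
```

```text
time: 3.75
tcp_pos: [0.4489, -0.1474, 0.0817]
orientation: [3.136, 0.162, 0.001]
wrist_force: [0.4, -1.3, 0.4]
width: 0.293
finger_force: 0.8
time: 4.25
tcp_pos: [0.4491, -0.1476, 0.0821]
orientation: [3.136, 0.162, 0.002]
wrist_force: [-1.5, -3.0, 5.3]
width: 0.238
finger_force: 58.5
```

```bash
python3 -m inch '[255,0,-1,0,0,255,0,-3,0,0,255,0,-6,0,0,255,0,-10,0,0,255,0,-14,0,0]'; python3 -m inch '[255,0,-4,0,0,255,0,-8,0,0,255,0,-12,0,0,255,0,-16,0,0,255,0,-20,0,0]'
```

```text
time: 4.75
tcp_pos: [0.448, -0.1338, 0.0821]
orientation: [3.135, 0.161, 0.003]
wrist_force: [-0.0, -4.2, 5.1]
width: 0.238
finger_force: 58.6
time: 5.25
tcp_pos: [0.446, -0.1138, 0.0821]
orientation: [3.135, 0.161, 0.003]
wrist_force: [0.8, -4.9, 3.8]
width: 0.241
finger_force: 58.6
```

```bash
python3 m.py wrist w3.png; python3 m.py top t3.png; python3 -c "
from h import *
s=state();print(s['tcp_pos'],s['wrist_force'],s['ft_torque'])"
```

```text
wrist near lip x [0.3824 0.3872] y -0.0611 -0.0136 605
wrist far lip x [0.4717 0.4793] y -0.1621 -0.0132 4403
red n 670 y -0.088 slope 0.005
top near lip x [0.473  0.4751] y -0.0637 -0.0129 14
top far lip x [0.4753 0.4773] y -0.0639 -0.0132 14
[ 0.44593717 -0.11339487  0.08207352] [ 1.13425446 -1.95374251  4.85456111] [-0.49433191 -0.07156861  0.00520334]
```

```bash
python3 -m inch '[255,0,-4,0,0,255,0,-8,0,0,255,0,-12,0,0,255,0,-16,0,0,255,0,-20,0,0]'; python3 -m inch '[255,0,-4,0,0,255,0,-8,0,0,255,0,-12,0,0,255,0,-16,0,0,255,0,-20,0,0]'; python3 m.py wrist w4.png
```

```text
time: 5.85
tcp_pos: [0.4439, -0.0939, 0.0821]
orientation: [3.135, 0.161, 0.003]
wrist_force: [0.8, -7.0, 4.7]
width: 0.241
finger_force: 58.9
time: 6.35
tcp_pos: [0.4418, -0.074, 0.0821]
orientation: [3.135, 0.161, 0.003]
wrist_force: [1.1, -5.7, 5.4]
width: 0.24
finger_force: 58.9
wrist near lip x [0.383  0.3871] y -0.021 -0.0135 58
wrist far lip x [0.4393 0.4792] y -0.1618 -0.0132 6323
red n 675 y -0.048 slope 0.004
```

```bash
python3 -m inch '[255,0,-4,0,0,255,0,-8,0,0,255,0,-12,0,0,255,0,-16,0,0,255,0,-20,0,0]'; python3 -m inch '[255,0,-3,0,0,255,0,-6,0,0,255,0,-9,0,0,255,0,-10,0,0,255,0,-10,0,0]'; python3 m.py wrist w5.png
```

```text
time: 6.9
tcp_pos: [0.4398, -0.0541, 0.0821]
orientation: [3.135, 0.162, 0.003]
wrist_force: [-0.0, -6.2, 5.2]
width: 0.242
finger_force: 59.0
time: 7.4
tcp_pos: [0.4388, -0.044, 0.0821]
orientation: [3.136, 0.162, 0.003]
wrist_force: [0.2, -3.9, 4.7]
width: 0.242
finger_force: 58.9
wrist near lip x [0.4052 0.4402] y -0.1592 -0.114 2130
wrist far lip x [0.4419 0.4792] y -0.1617 -0.0131 9300
red n 672 y -0.0178 slope 0.004
```

View pics/w5.png

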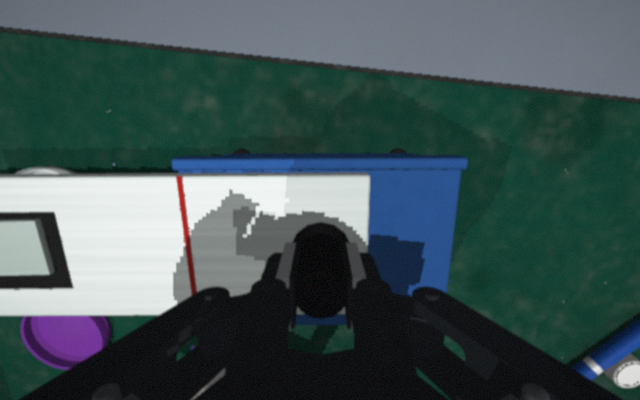

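The red line (column ~185) is a few mm short of the front lip end (column ~173). The board is straight between the lips and the glass is on its pad. Last 5 mm.

```bash
python3 -m inch '[255,0,-2,0,0,255,0,-4,0,0,255,0,-5,0,0,255,0,-5,0,0,255,0,-5,0,0]'; python3 -m inch '[255,0,0,0,0,255,0,0,0,0,255,0,0,0,0,255,0,0,0,0,255,0,0,0,0]'; python3 m.py wrist w6.png; python3 m.py top t6.png; python3 m.py scene s6.png
python3 - <<'E'
from h import *
a=cv2.imread('pics/t6.png')[150:230,210:380]; b=cv2.imread('pics/s6.png')[120:250,260:400]
cv2.imwrite('pics/f.png',np.hstack([cv2.resize(a,(425,200),interpolation=3),cv2.resize(b,(215,200),interpolation=3)]))
E
```

```text
time: 7.95
tcp_pos: [0.4383, -0.0391, 0.082]
orientation: [3.136, 0.162, 0.003]
wrist_force: [0.6, -4.4, 5.7]
width: 0.241
finger_force: 58.8
time: 8.45
tcp_pos: [0.4383, -0.0391, 0.082]
orientation: [3.136, 0.162, 0.003]
wrist_force: [1.2, -5.0, 4.8]
width: 0.241
finger_force: 58.8
wrist near lip x [0.404  0.4402] y -0.159 -0.1091 2631
wrist far lip x [0.4413 0.4792] y -0.1616 -0.0131 9841
red n 663 y -0.013 slope 0.004
top near lip x [0.3791 0.4129] y -0.1602 -0.1169 147
top far lip x [0.4146 0.4472] y -0.16 -0.1339 80
scene near lip x [0.3841 0.4308] y -0.1699 -0.0196 321
scene far lip x [0.4335 0.4809] y -0.1696 -0.0328 336
red n 1 y -0.0164 slope -0.02m.py:16: RankWarning: Polyfit may be poorly conditioned
  if len(q): print('red n',len(q),'y',np.median(q@U).round(4),'slope',np.polyfit(q@X,q@U,1)[0].round(3))
```

View pics/f.png

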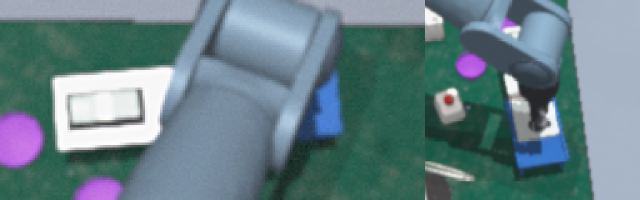

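The red line is at -0.0130 and the stand's front edge at -0.0131. The top view shows the glass centred on its pad, with the dish hidden underneath. Handing in.

```bash
python3 -c "
from cell import *
print(finish_job())"
```

```text
the job is handed in; nothing more can be done
None
```

I slid the board out about 110 mm until its red line was level with the stand's front edge (within about 1 mm by the wrist camera), with the glass still on its pad above the dish, and handed the job in at about 8.6 s with the gripper still holding the knob; no verdict was returned.

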